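Fit the bronze roll to the section bender's keyed drive shaft

TASK

Change the forming roll on the section bender: lift the bronze roll onto the bare drive shaft and, pressing lightly, turn it slowly until its keyway finds the key and it slides down fully home on the shaft's shoulder; then slip the blue retaining collar over the shaft end so it lies flat on the roll. Feel for the key, do not force it: anything over 40 N on the machine burrs the key or the shaft. Leave the other two rolls and the steel bar offcut where they are, and let go of everything at the end.

Things in the scene. Friction and masses are not known exactly. Their poses are not given: they have to be found in the camera images.
- bender: green three-roll section bender, about 290 x 250 mm, steel deck top 92 mm above the bench, fixed. Origin: on the bench under the drive shaft's axis; -x is its front (grey switch box), z up. At (75, +-85) mm in its frame stand two fitted steel pressure rolls (d 54 mm, tops 170 mm above the bench); a motor sticks out at its -y side, below the deck
- seat (a point): centre of the drive shaft's shoulder (d 44 mm face, 104 mm above the bench), on which the roll must rest. On the axis of the shaft, which stands upright; axes as the bender's: it does not turn with the shaft
- key_top (a point): on the shaft's axis, level with the top of its one dark key (6 mm wide, 3.5 mm proud), which runs from the shoulder to here, 26 mm above it. Axes as the bender's. The key's heading is not measured: it lies anywhere within 43 degrees either way of the bender's front (-x). A roll not aligned (within about 5 degrees) rests on the key here, and may be let go there to regrip; aligned, it slides down
- shaft_end (a point): top end of the drive shaft, on its axis, 66 mm above the shoulder; axes as the bender's. The shaft is d 20 mm, plain above the key, its last 6 mm tapered to d 13. It turns only against its gearing (about 0.13 N m): a roll pressed on the key with much over 12 N drags it round as it turns, a light push does not
- bronze_roll: the roll to fit: brass-yellow bronze, round-grooved rim, about 0.6 kg, standing on the bench. flange d 58 x 24 mm below, hub d 36 mm above it up to 48 mm, through bore d 21.5 mm with one keyway 7.5 mm wide (floor 14.5 mm from the axis). Origin: axis at the underside; z up; keyway full height at its own -x side, red dot beside it on the flange. At the start it points within 35 degrees of world -x
- collar: blue steel retaining collar, plain ring d 40 mm, 14 mm thick, bore d 21.5 mm, about 0.1 kg, lying flat on the bench. Origin: axis at its underside; z up. Either face may go down
- collar_mid (a point): the middle of the collar, on its axis, 7 mm from either face
- black_roll: another roll, dark steel, V-grooved, not to be used: flange d 58 x 24 mm below, hub d 36 mm above it up to 48 mm, through bore d 21.5 mm with one keyway 7.5 mm wide (floor 14.5 mm from the axis). Origin: axis at the underside; z up; keyway full height at its own -x side, red dot beside it on the flange
- nylon_roll: another roll, white nylon, plain rim, not to be used: flange d 58 x 24 mm below, hub d 36 mm above it up to 48 mm, through bore d 21.5 mm with one keyway 7.5 mm wide (floor 14.5 mm from the axis). Origin: axis at the underside; z up; keyway full height at its own -x side, red dot beside it on the flange
- bar_offcut: bright steel flat bar offcut, 220 x 30 x 8 mm, lying; origin under its middle
There are look-alikes about, which are no part of the job. There is more than one size of the collar; the job needs the smaller. Several things have the shape of the bronze_roll; the one meant has the colours described above.

How it is judged:
By the outcome, as a careful person would: the job done as asked, in the order asked, and still so for the second after the job is handed in, with the robot touching nothing.
It also fails if it takes over 70 s, if anything falls off the work surface, if the arm or the gripper's body presses on something with over 40 N, if the wrist force passes 120 N, or if a joint passes its speed limit or range.

ROBOT

A 6-joint arm with a two-finger parallel gripper is mounted at the origin on the work surface. World frame = base frame: x ahead of the robot, y to its left, z up, the work surface at z = 0. Lengths are in m, angles in degrees, forces in N, time in s.
With the tool pointing down it reaches from about 0.325 to 0.775 m from the base axis. Payload 5.5 kg.
Tool frame: the origin (TCP) lies at the centre of the arm's flange, where the gripper is bolted on; the fingertips stand 182 mm ahead of it and the grasp point (between the pads) lies 163 mm ahead of it; z points along the fingers, y is the line along which they close (so a half turn about z gives the same grasp; the last joint's range is limited). The gripper opens to 88 mm and grips with 3 to 60 N. Pads are 20 mm wide; open, the fingers measure 115 mm over their backs; the gripper's body (75 mm by 178 mm) begins 61 mm behind the grasp point.
Start: joints at [70.434, 5.22, 70.514, -0, 104.267, -3.249], TCP at [0.169, 0.576, 0.405] pointing down, gripper open.
Joint ranges: [-164.24, 164.24], [-49.07, 125.15], [9.68, 141.18], [-86.29, 266.29], [3.28, 154.24], [-151.56, 151.56]. Speed limits (degrees/s): [147.25, 147.25, 172.46, 180, 180, 180].

INTERFACE

Orientations are given as [roll, pitch, yaw] about the fixed x, y, z axes, in that order (R = Rz(yaw) Ry(pitch) Rx(roll)).
In Python, from station import r gives the robot as it stands. The module is installed in compiled form; this text tells all that it offers. Calls block until the motion is done:
- r.reach(position, orientation): joint-space move of the TCP to a pose.
- r.servo_line(position, rotation=None, speed=0.15): straight line of the TCP; rotation=None keeps the orientation; speed is the mean speed in m/s.
- r.move_joints(angles): joint-space move.
- r.let_go() and r.grab(squeeze=None): open the fingers fully, or close them until they stop; squeeze is the grip in N (None keeps the last).
- r.wait(seconds).
- r.inverse_kinematics(position, orientation): joint angles nearest the present ones, or None.
- r.sense(): the state.
- r.snapshot(name): name is "scene" or "top" or "wrist"; returns a dict with "frame" (400x640x3 uint8, red, green, blue), "fx", "fy", "cx", "cy" (pixels), "R" (3x3) and "t" (3): a world point X has camera coordinates R X + t. Camera axes: x right, y down, z forward; pixel columns grow to the right and rows downward; lengths in m; the calibration is good to about 2 mm. A picture is of the moment at which its call begins. There is no depth.
A pose or a line that the arm cannot do raises r.IKError and nothing moves.
- r.hand_in(): hands the job in; it is judged then, once.
The state is a dict: "clock": time; "joints": joint angles; "joint_vel": joint speeds; "joint_torque": joint torques, N m; "tcp_pos": TCP position; "orientation": TCP orientation; "contact_force": force on the tool from outside, world axes, zero at the start; "torque": the same for the moment, N m; "opening": finger opening in m; "gripper_force": force on a finger pad.
Only numpy, scipy, OpenCV 4.12 (cv2) and the standard library are available. Lean on these libraries where they do the work, as an engineer would, in place of code of your own. Each camera call takes 0.05 s, during which the arm holds its last target. There are 200 camera calls.

## Working session

There is one attempt and no reset: what is moved stays moved. The work goes in short steps, each a Python script; the robot and the scene stay as the last script left them, time stands still between calls to the robot, and variables do not carry over. Pictures are saved under pics/ and viewed, at most 10 in all, crops included, and the job is handed in when it is done.

```bash
mkdir -p pics; cat > h.py <<'E'
import numpy as np, cv2
from station import r
def snap(n,f,crop=None,scale=1):
    s=r.snapshot(n); im=s["frame"][:,:,::-1]
    if crop: x0,y0,x1,y1=crop; im=im[y0:y1,x0:x1]
    cv2.imwrite(f,cv2.resize(im,None,fx=scale,fy=scale,interpolation=cv2.INTER_CUBIC)); return s
def ray(s,u,v,z):
    R=np.array(s["R"]);t=np.array(s["t"]);c=-R.T@t
    d=R.T@np.array([(u-s["cx"])/s["fx"],(v-s["cy"])/s["fy"],1]); return c+d*(z-c[2])/d[2]
def proj(s,X):
    p=np.array(s["R"])@np.array(X)+np.array(s["t"]); return s["fx"]*p[0]/p[2]+s["cx"],s["fy"]*p[1]/p[2]+s["cy"]
E
python3 - <<'E'
from h import *
import pickle
a=snap("scene","pics/s.png",scale=1.25); b=snap("top","pics/t.png",scale=1.25)
pickle.dump((a,b),open("s0.pkl","wb"))
for s in(a,b): print(s["fx"],-np.array(s["R"]).T@s["t"],np.array(s["R"]).round(3).tolist())
print(r.sense())
E
```

```text
368.2459398472452 [0.85812713 0.38301462 0.73465128] [[-0.664, 0.747, -0.008], [0.634, 0.558, -0.535], [-0.395, -0.36, -0.845]]
506.59013136855157 [0.4638567  0.11299637 1.15549307] [[0.022, -1.0, 0.01], [-0.995, -0.023, -0.101], [0.101, -0.008, -0.995]]
{'clock': 0.1, 'joints': array([ 7.04342912e+01,  5.25969218e+00,  7.05743695e+01,  2.94246228e-04,
        1.04265682e+02, -3.24812524e+00]), 'joint_vel': array([-0.07231628, -0.08761023, -0.08192465, -0.11070045,  0.03123949,
        0.04117463]), 'joint_torque': array([ 2.35795487e-03, -4.47856629e+01, -4.07570386e+01,  6.99602324e-02,
        2.84123747e-02, -1.43659900e-04]), 'tcp_pos': array([0.16859231, 0.57588945, 0.4036163 ]), 'orientation': array([-1.79900432e+02, -5.93634729e-03,  1.63682484e+02]), 'contact_force': array([-0.08850254, -0.55518266, -0.62985481]), 'torque': array([-0.00110996, -0.0056251 , -0.02329959]), 'gripper_force': 0.0, 'opening': 0.0882221873619282}
```

View pics/s.png

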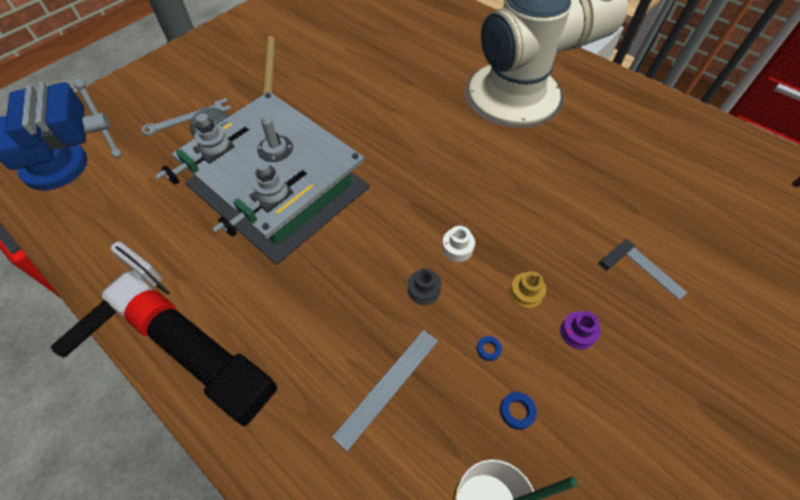

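View pics/t.png

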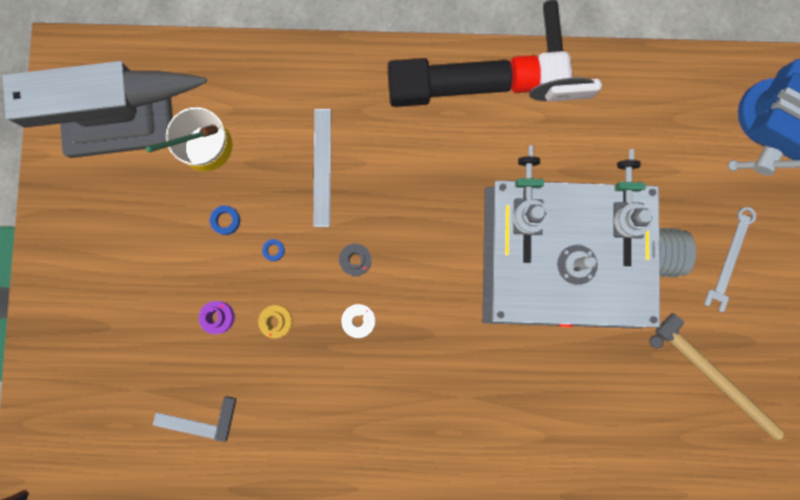

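Top view (800 px wide): for the bronze roll there are brass-yellow (275,321), purple (216,317), white (358,321) and black (355,259), and I choose the brass-yellow one. For the collar there are small blue (273,250) and large blue (225,220), and I choose the small one. The shaft stands at about (578,262). Close crop of these next.

```bash
python3 - <<'E'
from h import *
import pickle
a,b=pickle.load(open("s0.pkl","rb"))
im=b["frame"][:,:,::-1]
f=lambda x0,y0,x1,y1,k:cv2.resize(im[y0:y1,x0:x1],None,fx=k,fy=k,interpolation=cv2.INTER_CUBIC)
A=f(185,185,250,285,6)  # 390x600
B=f(430,175,495,275,6)
cv2.imwrite("pics/c1.png",np.hstack([A,B]))
E
```

```text
(no output)
```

View pics/c1.png

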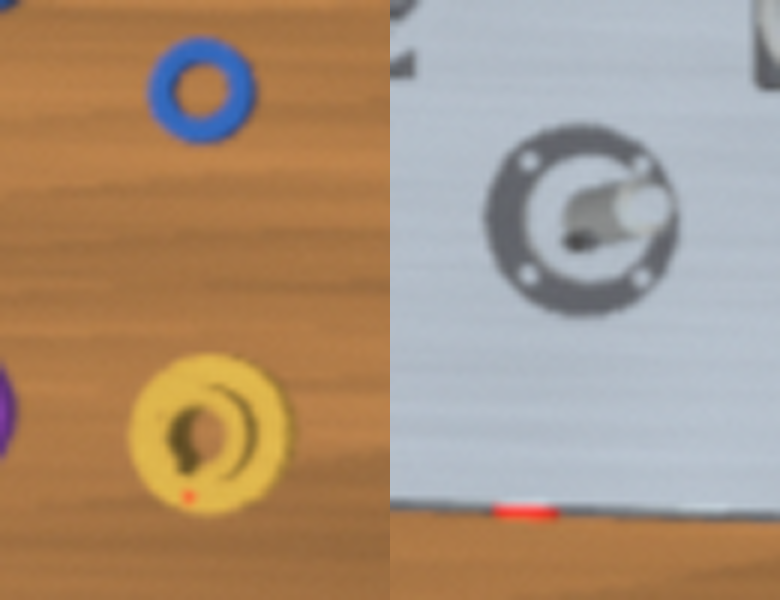

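The crop confirms the choices. Small collar centre is at crop (202,91), bronze flange centre at (210,434) with its red dot at (189,497). The shoulder disc is at (587,218), the shaft tip at (642,207), and the dark key at about (578,240) on the front side.

```bash
python3 - <<'E'
from h import *
import pickle
a,b=pickle.load(open("s0.pkl","rb"))
q=lambda px,py,x0,y0,z:ray(b,x0+(px+.5)/6-.5,y0+(py+.5)/6-.5,z)[:3].round(4)
print("collar",q(202,91,185,185,.014)); c=q(210,434,185,185,.024);d=q(189,497,185,185,.024)
print("roll",c,"dot",d,np.degrees(np.arctan2(*(d-c)[1::-1])))
print("shoulder",q(197,218,430,175,.104),"tip",q(252,207,430,175,.170),"key",q(188,240,430,175,.125), "dark ring",q(192,220,430,175,.093))
# deck corner bolts (800px view)
for u,v in((501,187),(652,192),(651,321),(501,314)): print(ray(b,u/1.25,v/1.25,.092).round(4))
# front box red
print(q(135,513,430,175,.06))
# refine coordinates with wrist view above roll
x,y=c[:2]
r.reach([x,y,.40],[180,0,180]); s=snap("wrist","pics/w1.png",scale=1.25); pickle.dump(s,open("w1.pkl","wb"))
print(r.sense()["clock"],r.sense()["joints"].round(1),-np.array(s["R"]).T@s["t"],s["fx"], np.array(s["R"]).round(2).tolist(), proj(s,[x,y,.048]))
E
```

```text
collar [0.5611 0.3216 0.014 ]
roll [0.4334 0.3116 0.024 ] dot [0.4102 0.3184 0.024 ] 163.66395711028147
shoulder [ 0.5418 -0.2039  0.104 ] tip [ 0.5409 -0.202   0.17  ] key [ 0.5326 -0.1944  0.125 ] dark ring [ 0.5418 -0.2054  0.093 ]
[ 0.6707 -0.0767  0.092 ]
[ 0.6682 -0.3352  0.092 ]
[ 0.4492 -0.3293  0.092 ]
[ 0.4553 -0.0778  0.092 ]
[ 0.4385 -0.1941  0.06  ]
1.55 [ 32.2  -5.   81.2   0.  103.8 -57.9] [0.36308528 0.3116244  0.38029161] 277.30312875039016 [[-0.0, 1.0, 0.0], [0.97, 0.0, 0.26], [0.26, 0.0, -0.97]] (np.float64(320.3915156763432), np.float64(191.24824342601062))
```

View pics/w1.png

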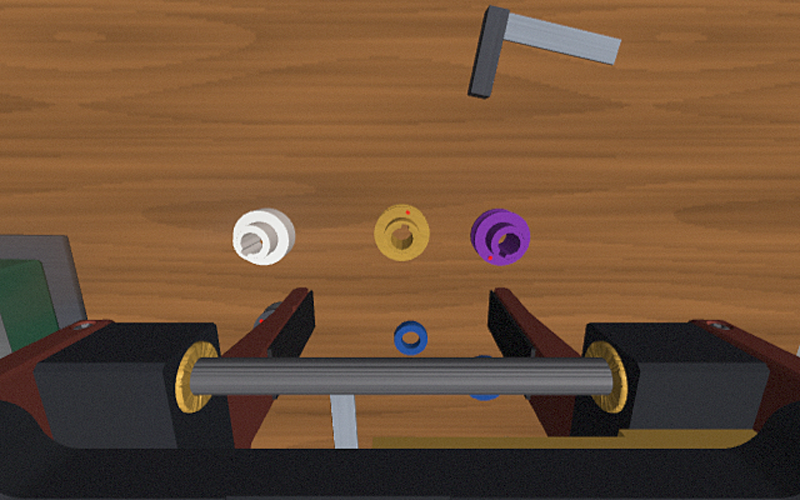

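The wrist view shows the bronze roll at (402,232), white (263,237), purple (500,237) and small collar (411,338). Purple is too near for closing along y, so I'll grip along world x (yaw 90). First I'll enlarge the keyway, with the shaft seen from near in the same picture.

```bash
python3 - <<'E'
from h import *
import pickle
s1=pickle.load(open("w1.pkl","rb"))
# look at the shaft, yaw 180 so camera looks from the front
r.reach([.56,-.203,.46],[180,0,180]); r.wait(.2)
s2=r.snapshot("wrist"); pickle.dump(s2,open("w2.pkl","wb"))
u,v=proj(s2,[.5415,-.203,.12]); print(u,v,r.sense()["clock"])
def f(s,x0,y0,w,h,k): return cv2.resize(s["frame"][y0:y0+h,x0:x0+w,::-1],None,fx=k,fy=k,interpolation=cv2.INTER_CUBIC)
u0,v0=int(u)-33,max(0,int(v)-50); print(u0,v0)
cv2.imwrite("pics/c2.png",np.hstack([f(s1,290,150,66,75,6)[:450],f(s2,u0,v0,66,75,6)]))
E
```

```text
320.2975810833121 177.2838319517864 3.725
287 127
```

View pics/c2.png

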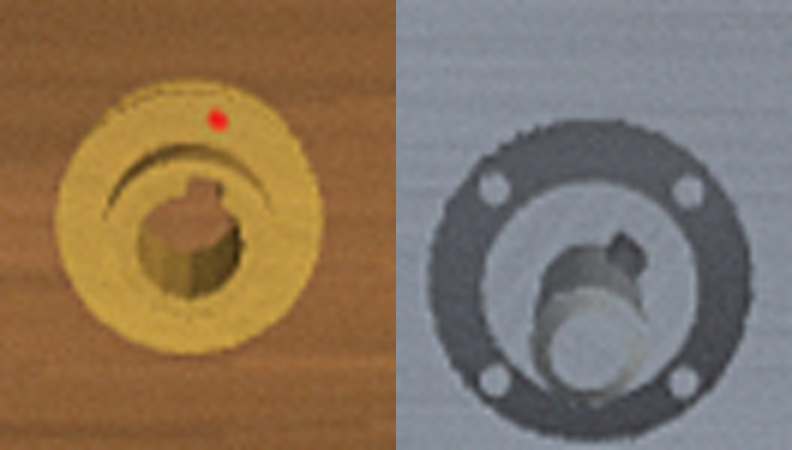

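Left: roll flange centre (189,217), keyway notch (204,185), dot (218,120), so the keyway heads about 165°. Right: shoulder centre (590,287), shaft tip (591,348), key at (629,262), so the key heads about 140°. The roll therefore needs about −25° of turn. Grasp next.

```bash
python3 - <<'E'
from h import *
import pickle
s1=pickle.load(open("w1.pkl","rb"));s2=pickle.load(open("w2.pkl","rb"))
q=lambda s,px,py,x0,y0,z:ray(s,x0+(px+.5)/6-.5,y0+(py+.5)/6-.5,z).round(4)
c=q(s1,189,217,290,150,.024); print("roll",c)
print("shoulder",q(s2,194,287,287,127,.104),"tip",q(s2,195,348,287,127,.17),"ring",q(s2,195,280,287,127,.093))
# small collar in w1 (411,338)/1.25
print("collar",ray(s1,411/1.25,338/1.25,.014))
x=(c[0]+.4334)/2; y=(c[1]+.3116)/2
r.reach([x,y,.26],[180,0,90]); r.servo_line([x,y,.2085],speed=.1)
r.grab(30); a=r.sense(); print(a["clock"],a["opening"],a["gripper_force"],a["tcp_pos"],a["contact_force"])
r.servo_line([x,y,.30],speed=.15)
a=r.sense(); print(a["clock"],a["opening"],a["contact_force"],a["torque"])
s=snap("wrist","pics/w3.png",scale=1.25);pickle.dump(s,open("w3.pkl","wb"))
E
```

```text
roll [0.4312 0.3125 0.024 ]
shoulder [ 0.5405 -0.2047  0.104 ] tip [ 0.5408 -0.2042  0.17  ] ring [ 0.5407 -0.2046  0.093 ]
collar [0.55832128 0.32397684 0.014     ]
7.4167 0.036075372305413723 29.999922439455986 [0.43241251 0.3120511  0.20853368] [ 0.966944   -0.20421161 -0.17998022]
8.175 0.03642699820582498 [-0.57668177 -0.09720433 -6.94721203] [-0.16077624  0.06166041  0.01642231]
```

View pics/w3.png

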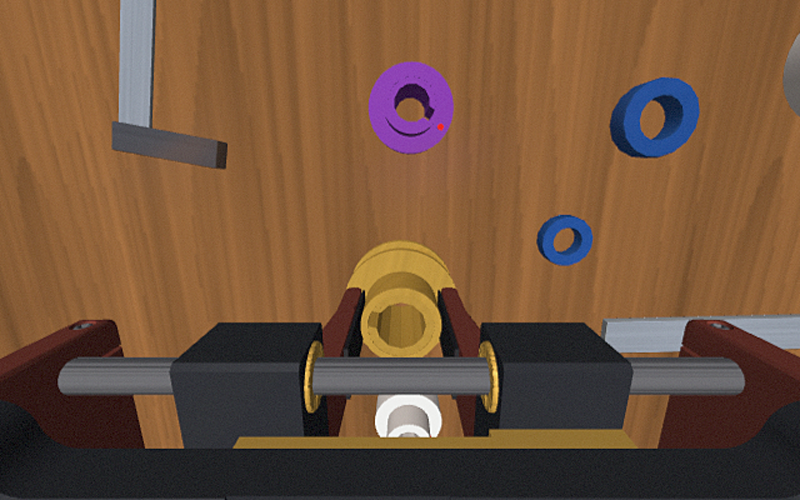

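The roll is held by its hub (opening 36 mm), hub top centre at (401,322), with the collar at (565,240). I'll compute the axial offset in the gripper, then go over the shaft.

```bash
cat >> h.py <<'E'
def F(n=4):
    v=[]
    for _ in range(n): v.append(r.sense()["contact_force"]); r.wait(.02)
    return np.mean(v,0)
S=np.array([.5408,-.2043])
E
python3 - <<'E'
from h import *
import pickle
s=pickle.load(open("w3.pkl","rb"))
z=.30-.2085+.048
print("hub",ray(s,401/1.25,322/1.25,z),"collar",ray(s,565/1.25,240/1.25,.014)); print(r.sense()["tcp_pos"])
print("gripper axis px",np.array(proj(s,[.43241,.31205,z]))*1.25)
r.reach([S[0],S[1],.46],[180,0,65]); r.wait(.2)
a=r.sense(); print(a["clock"],a["tcp_pos"],F(),r.sense()["torque"])
s=snap("wrist","pics/w4.png",(160,150,480,360),2);pickle.dump(s,open("w4.pkl","wb"))
zb=.46-.2085
print([ (np.array(proj(s,[S[0],S[1],q]))-[160,150])*2 for q in (zb+.048,.17,.104)])
E
```

```text
hub [0.43171275 0.31457834 0.1395    ] collar [0.55908974 0.32417839 0.014     ]
[0.43196419 0.31186983 0.29787599]
gripper axis px [402.58361581 327.28709965]
10.4167 [ 0.54105763 -0.20352414  0.45981062] [-0.2996693   0.02745343 -6.54594537] [-0.02919071  0.0651203  -0.0180625 ]
[array([320.94406273, 224.40767466]), array([321.33466055, 107.16523442]), array([321.42404302,  80.33605659])]
```

View pics/w4.png

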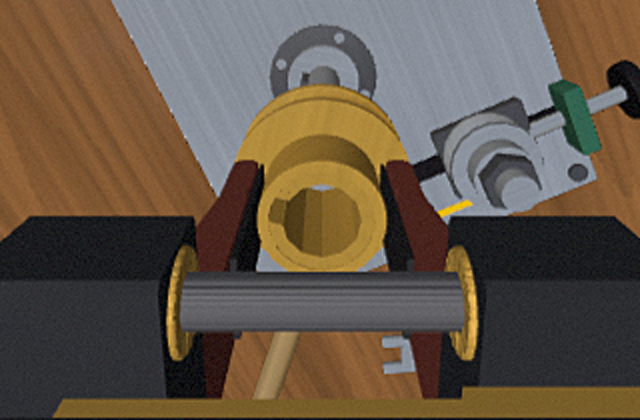

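The hub sits about 1.2 mm towards the camera after allowing for camera bias. The shaft is directly behind at (323,76), giving a shaft estimate of about (0.5418, −0.2038). Descending with force feedback.

```bash
cat >> h.py <<'E'
S=np.array([.5418,-.2038])
def yawR(): return r.sense()["orientation"]
class C:  # commanded pose with lateral compliance
    def __init__(s,p,yaw,F0): s.p=np.array(p,float);s.yaw=yaw;s.F0=F0
    def go(s,dz=0,dyaw=0,speed=.03,k=8e-5,n=2):
        s.p[2]+=dz; s.yaw+=dyaw
        r.servo_line(s.p.tolist(),[180,0,s.yaw],speed=speed)
        f=F(n)-s.F0
        s.p[:2]+=np.clip(k*f[:2],-6e-4,6e-4)
        return f
E
python3 - <<'E'
from h import *
import pickle
F0=F(6); u=np.array([np.cos(np.radians(65)),np.sin(np.radians(65))])
p=S-.0012*u
r.servo_line([*p,.384],speed=.1); r.wait(.1); print(F()-F0,r.sense()["clock"])
c=C([*p,.384],65,F0)
while c.p[2]>.335:
    f=c.go(-.002); print((c.p*1e3).round(1),f.round(1))
    if f[2]>8 or np.linalg.norm(f)>20: break
a=r.sense();print(a["clock"],a["tcp_pos"],a["torque"])
pickle.dump((c.p,c.yaw,F0),open("c.pkl","wb"))
E
```

```text
[-0.0987531  -0.32840162  0.15648348] 11.7083
[ 541.3 -204.9  382. ] [ 0.7 -0.3  0.3]
[ 541.4 -204.9  380. ] [ 0.1 -0.2 -0.5]
[ 541.3 -204.9  378. ] [-0.3  0.2 -0.6]
[ 541.3 -204.9  376. ] [-0.6  0.5 -0.2]
[ 541.3 -204.9  374. ] [0.1 0.1 0.4]
[ 541.3 -204.8  372. ] [ 0.6  0.2 -0.4]
[ 541.3 -204.8  370. ] [-0.1  0.4 -0.2]
[ 541.3 -204.8  368. ] [ 0.2 -0.2 -0.6]
[ 541.3 -204.8  366. ] [-0.3  0.3  0.1]
[ 541.3 -204.8  364. ] [-0.3 -0.1 -0.4]
[ 541.3 -204.8  362. ] [0.4 0.4 0.4]
[ 541.3 -204.8  360. ] [-0.3  0.   0.1]
[ 541.3 -204.8  358. ] [-0.4  0.2 -0.4]
[ 541.2 -204.8  356. ] [-0.4 -0.3  0.1]
[ 541.2 -204.8  354. ] [-0.4 -0.3 -0.3]
[ 541.2 -204.8  352. ] [-0.5  0.2  0.1]
[ 541.1 -204.8  350. ] [-0.2  0.4  0. ]
[ 541.2 -204.7  348. ] [0.1 0.4 0.6]
[ 541.2 -204.8  346. ] [ 0.3 -0.7  0.4]
[ 541.2 -204.8  344. ] [0.2 0.2 0.2]
[ 541.1 -204.7  342. ] [-0.8  0.2  0.4]
[ 541.2 -204.8  340. ] [ 0.3 -0.1  0.2]
[ 541.1 -204.7  338. ] [-0.6  0.3  0.2]
[ 541.1 -204.7  336. ] [-0.5  0.4  0.4]
[ 541.1 -204.7  334. ] [-0.   0.2 -0.1]
18.7917 [ 0.54104476 -0.20470058  0.33385637] [-0.05652018  0.08105678 -0.00742657]
```

```bash
python3 - <<'E'
from h import *
import pickle
p,yaw,F0=pickle.load(open("c.pkl","rb"));c=C(p,yaw,F0)
while c.p[2]>.3085:
    f=c.go(-.002 if c.p[2]>.316 else -.0007,n=1); print((c.p*1e3).round(1),f.round(1))
    if f[2]>6 or np.linalg.norm(f)>15: break
a=r.sense();print(a["clock"],a["tcp_pos"],a["torque"],a["opening"])
pickle.dump((c.p,c.yaw,F0),open("c.pkl","wb"))
snap("wrist","pics/w5.png",(160,120,480,360),2)
E
```

```text
[ 541.  -204.7  332. ] [-0.3  0.3 -0.1]
[ 541.  -204.6  330. ] [-0.5  0.2  0.4]
[ 541.  -204.6  328. ] [-0.3  0.9  0.2]
[ 540.9 -204.6  326. ] [-0.6  0.1 -0.3]
[ 540.9 -204.5  324. ] [0.2 0.9 0.3]
[ 540.9 -204.5  322. ] [-0.3  0.3 -0.1]
[ 540.9 -204.5  320. ] [ 0.2 -0.1  0.6]
[ 540.9 -204.4  318. ] [-0.1  1.3  0.8]
[ 540.9 -204.4  316. ] [-0.2 -0.2 -0.1]
[ 540.9 -204.4  315.3] [-0.2 -0.2  0.1]
[ 541.  -204.4  314.6] [ 0.7  0.1 -0.2]
[ 540.9 -204.4  313.9] [-0.8 -0.4 -0.1]
[ 540.9 -204.4  313.2] [-0.1  0.1  0.3]
[ 540.9 -204.4  312.5] [-0.3  0.6  0.3]
[ 540.7 -204.3  311.8] [-1.7  0.6  4. ]
[ 540.5 -204.2  311.1] [-2.4  2.1 10.9]
23.0583 [ 0.54074432 -0.20432104  0.31250393] [ 0.19330071  0.60907091 -0.00514929] 0.0360615688610675
```

View pics/w5.png

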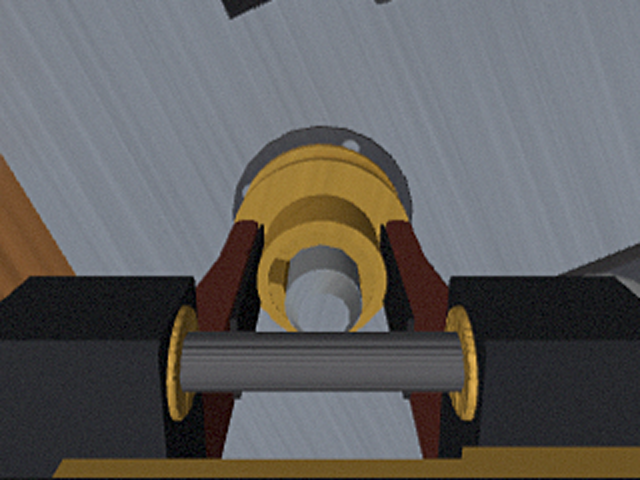

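The roll came to rest exactly at seat height (TCP 0.3125, light contact). The shaft shows at (323,285), concentric in the hub. Let go, then fetch the small collar, pinching it twice at 90° to centre it.

```bash
python3 - <<'E'
from h import *
import pickle
p,yaw,F0=pickle.load(open("c.pkl","rb"))
r.servo_line([p[0],p[1],.3126],speed=.03); print((F()-F0).round(1))
r.let_go(); r.wait(.1); print(F().round(1))
r.servo_line([p[0],p[1],.40],speed=.2)
x,y=.560,.3228
r.reach([x,y,.25],[180,0,180]); r.servo_line([x,y,.1838],speed=.12)
r.grab(6); a=r.sense(); print(a["clock"],a["opening"]); r.let_go()
r.servo_line([x,y,.1838],[180,0,90],speed=.1)
r.grab(20); a=r.sense(); print(a["clock"],a["opening"],a["gripper_force"],F())
r.servo_line([x,y,.30],speed=.2); print(r.sense()["opening"])
r.reach([*S,.42],[180,0,90]); r.wait(.2)
a=r.sense(); print(a["clock"],a["opening"],a["tcp_pos"])
s=snap("wrist","pics/w6.png",(160,120,480,360),2);pickle.dump(s,open("w6.pkl","wb"))
zc=.42-.1838+.014
print([ (np.array(proj(s,[S[0],S[1],q]))-[160,120])*2 for q in (zc,.17)])
E
```

```text
[ 0.6 -0.9  5.8]
[-0.3  0.1 -0. ]
28.5667 0.04049087045764573
31.9667 0.03858303833012899 20.000083282975538 [ 0.41430284  0.31503609 -0.19517086]
0.0387248476666403
34.9167 0.03854504693819493 [ 0.54212339 -0.20311355  0.41979028]
[array([320.43968755, 270.48769534]), array([320.9083983 , 190.74396009])]
```

View pics/w6.png

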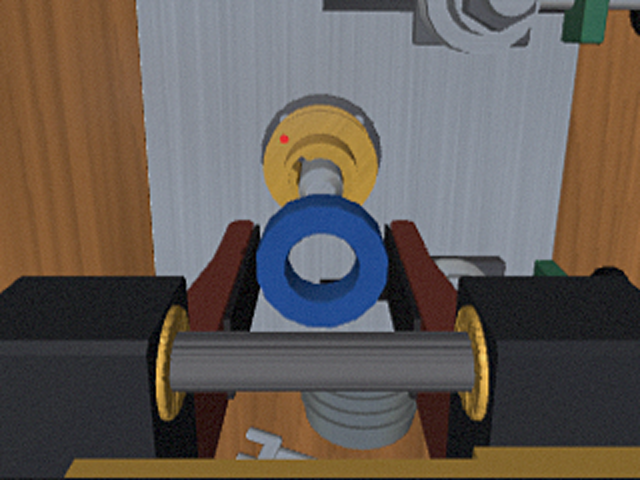

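The seated roll shows at (320,155) with its dot at (284,139). The collar is held at (322,260), but the opening of 38.6 mm is below 40, so it may be tilted. I'll fit its pose to the blue silhouette.

```bash
cat > fit.py <<'E'
from h import *
from scipy.optimize import minimize
from scipy.spatial.transform import Rotation as Ro
def fit(s,c0):
    hsv=cv2.cvtColor(s["frame"],cv2.COLOR_RGB2HSV)
    m=cv2.inRange(hsv,(105,120,30),(125,255,255))
    u,v=map(int,proj(s,c0)); w=np.zeros_like(m); w[max(v-50,0):v+50,u-50:u+50]=1; m=m*w
    K=4;x0,y0=u-50,v-50; M=cv2.resize(m[y0:y0+100,x0:x0+100],None,fx=K,fy=K)>127
    t=np.linspace(0,2*np.pi,60)
    def circ(rad,z): return np.c_[rad*np.cos(t),rad*np.sin(t),z+0*t]
    def render(q):
        R=Ro.from_euler("xy",q[3:],degrees=True).as_matrix()
        P=lambda c:(((np.array([proj(s,R@k+c0+q[:3]/1e3) for k in c])-[x0,y0]+.5)*K)*16).astype(np.int32)
        im=np.zeros(M.shape,np.uint8)
        cv2.fillConvexPoly(im,cv2.convexHull(np.vstack([P(circ(.02,-.007)),P(circ(.02,.007))])),1,shift=4)
        a=np.zeros_like(im);b=a.copy()
        cv2.fillConvexPoly(a,cv2.convexHull(P(circ(.01075,-.007))),1,shift=4);cv2.fillConvexPoly(b,cv2.convexHull(P(circ(.01075,.007))),1,shift=4)
        im[(a&b)>0]=0; return im>0
    cost=lambda q:1-(render(q)&M).sum()/(render(q)|M).sum()+1e-4*(q[2]**2)
    best=min((minimize(cost,[0,0,0,a,b],method="Nelder-Mead",options=dict(initial_simplex=[[0,0,0,a,b]]+[list(np.array([0,0,0,a,b])+np.eye(5)[i]*[2,2,2,8,8][i]) for i in range(5)],maxiter=300)) for a in(-12,0,12) for b in(-10,10)),key=lambda o:o.fun)
    return best.x.round(2),best.fun, cost(np.zeros(5))
E
python3 - <<'E'
from fit import *
import pickle
s=pickle.load(open("w6.pkl","rb"))
print(fit(s,np.array([.5421,-.2031,.42-.1838+.007])))
E
```

```text
(array([-0.13, -2.73, -6.25, -5.2 ,  0.54]), np.float64(0.05457094709737061), np.float64(0.12008362478263424))
```

The tilt is small (about 5° about the grip axis) and the collar is well within the taper's capture range. Lowering with feedback.

```bash
python3 - <<'E'
from h import *
import pickle
p=[.5412,-.2041]
r.servo_line([*p,.362],speed=.1); r.wait(.15); F0=F(6)
c=C([*p,.362],90,F0)
while c.p[2]>.3335:
    f=c.go(-.0015,n=1,k=1.5e-4); print((c.p*1e3).round(1),f.round(1))
    if f[2]>6 or np.linalg.norm(f)>12: break
a=r.sense();print(a["clock"],a["tcp_pos"],a["torque"],a["opening"])
pickle.dump((c.p,c.yaw,F0),open("c.pkl","wb"))
E
```

```text
[ 541.3 -204.1  360.5] [ 0.8 -0.1 -0.2]
[ 541.3 -204.   359. ] [-0.3  0.7 -0.6]
[ 541.3 -203.9  357.5] [0.5 0.5 0.2]
[ 541.4 -204.   356. ] [ 0.5 -0.2 -0.6]
[ 541.6 -203.9  354.5] [ 0.9  0.4 -0.3]
[ 541.5 -203.9  353. ] [-0.1  0.4  0. ]
[ 541.6 -203.9  351.5] [ 0.6 -0.5 -1.3]
[ 541.6 -204.   350. ] [-0.4 -0.7 -0.6]
[ 541.7 -203.8  348.5] [ 1.   1.3 -0.6]
[ 541.7 -203.9  347. ] [-0.1 -0.2 -1. ]
[ 541.7 -203.8  345.5] [-0.4  0.5 -0.9]
[ 541.8 -203.7  344. ] [0.9 0.5 0.2]
[ 541.8 -203.5  342.5] [0.4 1.1 0.4]
[ 542.  -203.5  341. ] [ 0.8  0.2 -0.3]
[ 542.1 -203.6  339.5] [ 1.  -0.5 -0.8]
[ 542.1 -203.8  338. ] [-0.2 -1.1 -0.8]
[ 542.  -203.8  336.5] [-0.4 -0.3 -1.5]
[ 541.7 -203.9  335. ] [-2.  -0.8  4.1]
[ 541.3 -203.6  333.5] [-2.9  2.2  9. ]
41.0167 [ 0.54167814 -0.2037079   0.33572321] [ 0.0962832   0.66217862 -0.03402627] 0.03879078460260034
```

Contact came at TCP 0.3358, as expected for the collar lying on the roll. Release, rise and check.

```bash
python3 - <<'E'
from h import *
import pickle
p=r.sense()["tcp_pos"]
r.servo_line([.5416,-.2037,.3357],speed=.02); r.let_go(); r.wait(.1); print(F().round(1))
r.servo_line([.5416,-.2037,.42],speed=.15)
r.reach([.5416,-.29,.42],[180,0,90]); r.wait(.2)
w=r.snapshot("wrist"); s=r.snapshot("scene"); print(r.sense()["clock"],r.sense()["opening"])
pickle.dump((w,s),open("end.pkl","wb"))
def f(s,X,a,k):
    u,v=map(int,proj(s,X)); u0=max(0,u-a);v0=max(0,v-a); i=s["frame"][v0:v0+2*a,u0:u0+2*a,::-1]; print(u,v); return cv2.resize(i,(400,400),interpolation=cv2.INTER_CUBIC)
cv2.imwrite("pics/end.png",np.hstack([f(w,[.5416,-.204,.15],60,0),f(s,[.5416,-.204,.14],35,0)]))
E
```

```text
[ 0.3 -0.2  0.1]
43.7833 0.08789031961517316
320 112
215 104
```

View pics/end.png

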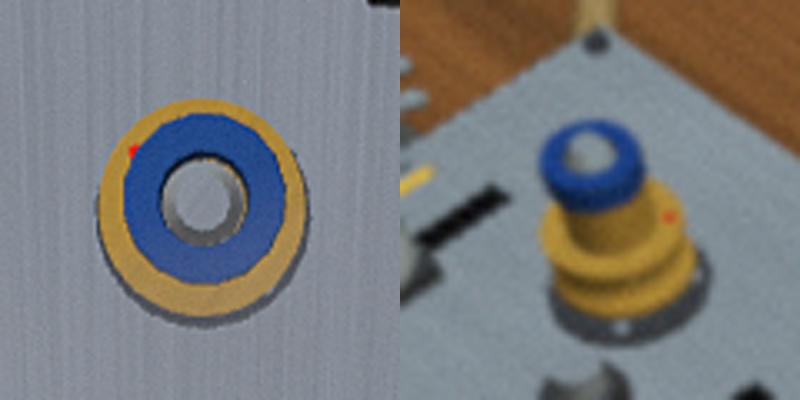

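The left crop shows the collar lying flat and concentric with the shaft tip at (205,200). The right crop shows the roll down on its shoulder, the collar flat on the hub at (590,165) and nothing touching.

```bash
python3 -c "
from station import r
print(r.hand_in())"
```

```text
the job is handed in; nothing more can be done
None
```

The bronze roll is keyed and down on the shaft's shoulder, the small blue collar lies flat on it, and everything is released; I handed the job in at about 44 s, with contact forces read during fitting up to about 11 N.

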